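Hang a vent door on its hinge pin

ROBOT

A 6-joint arm with a two-finger parallel gripper is mounted at the origin on the work surface. World frame = base frame: x ahead of the robot, y to its left, z up, the work surface at z = 0. Lengths are in m, angles in rad, forces in N, time in s.
With the tool pointing down it reaches from about 0.225 to 0.875 m from the base axis. Payload 3.4 kg.
Tool frame: the origin (TCP) lies midway between the tips of the shut fingers; the grasp point (between the pads) lies 19 mm behind it (manip.grip_point_offset is the distance from the TCP to the grasp point, in m); x points along the fingers, y is the direction in which the jaws open and shut, and the axes are right-handed (so a half turn about x gives the same grasp; the last joint's range is limited). The gripper opens to 85 mm and grips with 20 to 120 N. Pads are 22 mm wide; open, the fingers measure 114 mm over their backs; the gripper's body (76 mm by 85 mm) begins 54 mm behind the grasp point. The pads swing forward as they close: fully open they stand 13 mm farther back than shut.
Start: joints at [-1.43, 0.276, 1.505, -0, 1.361, -0.121], TCP at [0.149, -0.555, 0.231] pointing down, gripper open.
Joint ranges: [-2.89, 2.89], [-0.75, 2.08], [0.22, 2.7], [-1.18, 4.32], [0.11, 2.71], [-2.7, 2.7]. Speed limits (rad/s): [2.57, 2.57, 3.14, 3.14, 3.14, 3.14].

INTERFACE

Orientations are given as a unit quaternion [w, x, y, z].
In Python, from rig import manip gives the robot as it stands.
- The arm moves only by the shell command python3 -m crank 'ROWS' [FORCE]. ROWS is a JSON object of lists of equal length, an entry for each row: "grip": the opening, from 0 (shut) to 1 (fully open); "slide": the shift along the world's x, y, z in cm, a list of three; "roll": the turn about the world's z in degrees. In form: {"grip": [grip, ...], "slide": [[dx, dy, dz], ...], "roll": [roll, ...]}. A call has 1 to 20 rows; each row is the pose to reach, as a shift and turn from the pose commanded when the call began; what a row does not reach only later rows make up. A row lasts 1/10 s, in which the tool goes at most 50 mm and 8.59 degrees, less where a joint would pass 70% of its speed; a pose out of reach is approached as far as the arm can. A call with a gripper value outside its range is refused whole. The fingers move at their own pace and stop on an object; FORCE is the grip in N (left out, the last holds). Time passes only in rows, so rows that repeat a pose let the fingers close. It gives the time, the measured TCP pose, the force and the opening at its end, in the units of the state.
- manip.get_state(): the state, without advancing time (a new reading comes with each control period).
- manip.get_image(name): name is "side" or "top"; returns a dict with "frame" (420x560x3 uint8, red, green, blue), "K" (3x3 intrinsics, pixels), "R" (3x3) and "t" (3): a world point X has camera coordinates R X + t. Camera axes: x right, y down, z forward; pixel columns grow to the right and rows downward; lengths in m; the calibration is good to about 2 mm. A picture is of the moment at which its call begins. There is no depth.
- manip.sign_off(): hands the job in, once; it reports no verdict.
The state is a dict: "clock": time; "qpos": joint angles; "qd": joint speeds; "effort": joint torques, N m; "position": TCP position; "ee_rot": TCP orientation; "contact_force": force on the tool from outside, world axes, zero at the start; "moment": the same for the moment, N m; "width": finger opening in m.
Only numpy, scipy, OpenCV 4.12 (cv2) and the standard library are available. Lean on these libraries where they do the work, as an engineer would, in place of code of your own. Each camera call takes 0.05 s, during which the arm holds its last target. There are 200 camera calls.

TASK

Slide the small white louvred door along its rails, away from the robot, until it stops fully home and its brass hinge knuckle stands over the one on the post. Then take the brass pin from the rack and thread it down through both knuckles until its head rests on the upper one, and let go. Leave the black and the white pin standing in the rack.

Things in the scene. Friction and masses are not known exactly. Their poses are not given: they have to be found in the camera images.
- door (a joint): slide of the white louvred door, m: 0 when fully home against its end stop (knuckles in line), growing to 0.11 as the door is drawn back along -x of socket, towards the robot. About 3 N of friction; it stays where it is left.
- door_top (a point): centre of the top edge of the white louvred door, moving with it. Upright panel 160 mm wide (this point's y), 22 mm thick (x), top 112 mm above the table; slides along x, +x towards home. Pinch it across its thickness from above, or push it. Its brass knuckle is 105 mm along +y from here and reaches 8 mm higher.
- socket (a point): on the axis of the fixed knuckle, 120 mm above the table: centre of the upper rim once the door is home. x: the way home, z up. Both knuckles are upright brass tubes, 36 mm outside, 20 mm bore, 28 mm tall: fixed one 62-90 mm, door's 92-120 mm above the table. White post, 36 mm square, top at 110 mm, is 38 mm along +y. Pin fully in: its head centre is 22 mm above this point.
- brass_head (a point): brass-coloured hinge pin, 0.18 kg: point at mid-height of its head, on the axis (z up). Head 26 mm diameter, 44 mm tall; below it a stem of 14 mm, 66 mm long, last 12 mm tapered. Three pins hang upright by their heads in a grey rack's holes, in a row at 75 mm pitch, in any order; rack top 46 mm wide, 80 mm above the table. Lift 75 mm to free a stem. The one to use.
- black_head (a point): black hinge pin, 0.18 kg: point at mid-height of its head, on the axis (z up). Head 26 mm diameter, 44 mm tall; below it a stem of 14 mm, 66 mm long, last 12 mm tapered. Three pins hang upright by their heads in a grey rack's holes, in a row at 75 mm pitch, in any order; rack top 46 mm wide, 80 mm above the table. Lift 75 mm to free a stem. Leave it.
- white_head (a point): white hinge pin, 0.18 kg: point at mid-height of its head, on the axis (z up). Head 26 mm diameter, 44 mm tall; below it a stem of 14 mm, 66 mm long, last 12 mm tapered. Three pins hang upright by their heads in a grey rack's holes, in a row at 75 mm pitch, in any order; rack top 46 mm wide, 80 mm above the table. Lift 75 mm to free a stem. Leave it.
Things that resemble listed ones, but are neither listed nor needed, are in the scene too. What is shaped like the part that bears brass_head but turquoise is not meant.

How it is judged:
On the way:
1. the door is slid home (within 10 mm of its stop) (value of joint door below 0.01 m), for 0.2 s.
At the end, for the whole second after the job is handed in: The door is home within 10 mm; the brass pin stands within 10 degrees of upright in both knuckles, its head centred within 10 mm on their axis and seated within 10 mm of the upper rim; the black and white pins are within 30 mm of where they stood (value of joint door below 0.01 m and horizontal distance between brass_head and socket below 0.01 m and z of brass_head in the frame of socket below 0.032 m and angle between brass_head's own z axis and vertical below 0.18 rad and distance of each of black_head, white_head from where it was at the start of the episode below 0.03 m); the robot touches nothing.
It fails at once if the black or the white pin is taken from its place (moved more than 50 mm) (distance of any of black_head, white_head from where it was at the start of the episode above 0.05 m).
It also fails if it takes over 58 s, if anything falls off the work surface, if the arm or the gripper's body presses on something with over 40 N, if the wrist force passes 120 N, or if a joint passes its speed limit or range.

## Working session

There is one attempt and no reset: what is moved stays moved. The work goes in short steps, Python scripts to look and compute and a shell command to move; the robot and the scene stay as the last step left them, time stands still between calls to the robot, and variables do not carry over. Pictures are saved under pics/ and viewed, on a budget of 10 in all, crops included, one or two more only if the job needs it, and the job is handed in when it is done.

```bash
mkdir -p pics
cat > h.py <<'E'
import numpy as np, cv2
from rig import manip
def shot(n,f):
    im=manip.get_image(n); cv2.imwrite(f,im["frame"][:,:,::-1]); np.savez(f[:-4]+'.npz',**im); return im
def ray(im,u,v,z):
    K,R,t=np.array(im["K"]),np.array(im["R"]),np.array(im["t"])
    d=R.T@np.linalg.solve(K,[u,v,1]); c=-R.T@t
    return c+d*(z-c[2])/d[2]
def proj(im,X):
    p=np.array(im["K"])@(np.array(im["R"])@np.array(X)+np.array(im["t"])); return p[:2]/p[2]
E
python3 - <<'E'
from h import *
a=shot("top","pics/top0.png"); b=shot("side","pics/side0.png")
for i in(a,b): print(-np.array(i["R"]).T@i["t"], np.array(i["R"])[2], i["K"][0][0])
s=manip.get_state(); print(s)
E
```

```text
[0.38389664 0.01847553 0.86805418] [ 0.15045038 -0.00137033 -0.98861661] 388.05961168229004
[-0.05997672  0.67259997  0.65602566] [ 0.55178765 -0.6411487  -0.53334672] 502.67905118608303
{'clock': 0.1, 'qpos': array([-1.42999693e+00,  2.76521366e-01,  1.50599774e+00, -2.91866754e-06,
        1.36072538e+00, -1.20973242e-01]), 'qd': array([-0.00105436, -0.00289557, -0.00110709,  0.00025264,  0.00187123,
       -0.00042312]), 'effort': array([ 1.22059042e-03, -4.17700589e+01, -2.46405441e+01, -1.51566310e-04,
        5.83601097e-03, -3.73388744e-06]), 'position': array([ 0.14874744, -0.55493421,  0.23053565]), 'ee_rot': array([-0.09170279, -0.70105155, -0.09287073,  0.70106515]), 'contact_force': array([-0.01520899,  1.1801196 , -0.11904065]), 'moment': array([-0.00399498,  0.06671965, -0.0341387 ]), 'width': 0.0853096342343547}
```

View pics/top0.png

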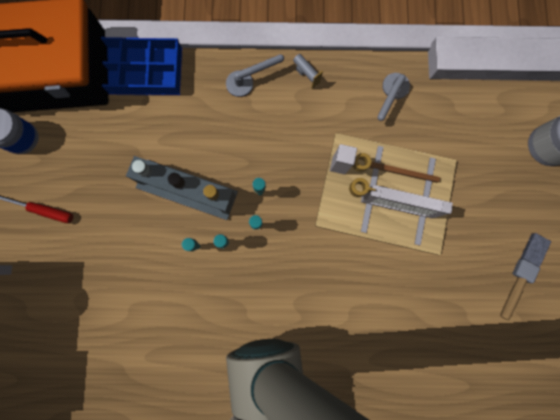

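View pics/side0.png

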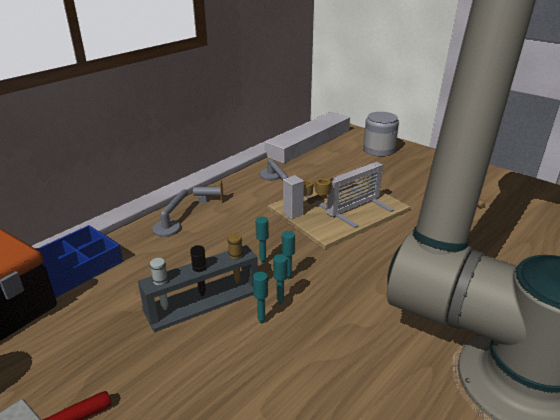

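The top view shows the rack pins white (138,167), black (176,181) and brass (210,191). Turquoise look-alikes stand at (260,185), (256,222), (221,241) and (190,244). The door knuckle is at (359,187), the fixed knuckle at (363,160), and the door panel runs (372,195)-(450,210). Next I'll check the choice in one close crop.

Run:
```python
from h import *
a=cv2.imread("pics/top0.png"); b=cv2.imread("pics/side0.png")
f=lambda i,x,y,w,h,s:cv2.resize(i[y:y+h,x:x+w],None,fx=s,fy=s,interpolation=cv2.INTER_CUBIC)
r1=np.hstack([f(a,120,140,160,120,2.5),f(a,315,130,150,120,2.5)])
r2=np.hstack([f(b,135,205,160,120,2.5),f(b,265,155,150,120,2.5)])
cv2.imwrite("pics/c1.png",np.vstack([r1,r2]))
A=np.load("pics/top0.npz")
for n,u,v,z in [("white",138,165,.124),("black",176,179,.124),("brass",210,190,.124),("dknuck",359,187,.12),("fknuck",363,160,.09),("post",345,155,.11),("door l",373,191,.112),("door r",450,208,.112),("t1",260,184,.11),("t2",256,221,.11),("t3",221,240,.11),("t4",190,243,.11)]:
    print(n,ray(A,u,v,z).round(4))
```

```text
white [0.5695 0.2818 0.124 ]
black [0.5424 0.2058 0.124 ]
brass [0.5215 0.1385 0.124 ]
dknuck [ 0.5323 -0.1531  0.12  ]
fknuck [ 0.5951 -0.1694  0.09  ]
post [ 0.5995 -0.1285  0.11  ]
door l [ 0.5262 -0.1825  0.112 ]
door r [ 0.4942 -0.3335  0.112 ]
t1 [0.5376 0.0417 0.11  ]
t2 [0.4635 0.0482 0.11  ]
t3 [0.4254 0.1156 0.11  ]
t4 [0.4188 0.1757 0.11  ]
```

View pics/c1.png

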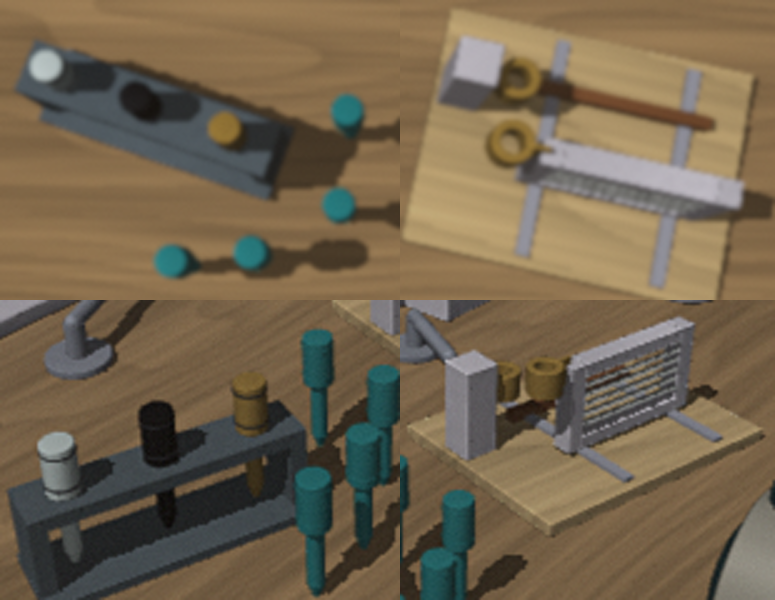

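Run:
```python
from h import *
from scipy.spatial.transform import Rotation as Ro
s=manip.get_state();q=s["ee_rot"];M=Ro.from_quat([q[1],q[2],q[3],q[0]]).as_matrix();print(M.round(3), np.degrees(np.arctan2(M[1,1],M[0,1])))
A=np.load("pics/top0.npz");B=np.load("pics/side0.npz")
def cu(x,y,ox,oy,bx,by): return (x-bx+.5)/2.5-.5+ox,(y-by+.5)/2.5-.5+oy
T=lambda x,y:cu(x,y,315,130,400,0)
P={}
for n,c,z in [("dk",(511,142),.12),("fk",(521,78),.09),("dL",(549,153),.112),("dR",(741,194),.112)]:
    P[n]=ray(A,*T(*c),z); print(n,P[n].round(4),"side crop",((proj(B,P[n])-[265,155])*2.5+[400,300]).round(0))
P["br"]=ray(A,*cu(226,128,120,140,0,0),.124)
P["wh"]=ray(A,*cu(46,66,120,140,0,0),.124);P["bk"]=ray(A,*cu(140,100,120,140,0,0),.124)
for n in("br","wh","bk"):print(n,P[n].round(4),"side crop",((proj(B,P[n])-[135,205])*2.5+[0,300]).round(0))
for z in(0,.02,.04,.06,.08,.1):
    X=ray(A,*T(545,88),z);print("beam",z,X.round(3),((proj(B,X)-[265,155])*2.5+[400,300]).round(0))
for c in[((563,42),(523,255)),((693,72),(657,285))]:
    a,b=[ray(A,*T(*k),.015) for k in c];d=a-b;print("rail",np.degrees(np.arctan2(d[1],d[0])))
d=P["dL"]-P["dR"];print("door y dir",np.degrees(np.arctan2(d[1],d[0]))-90, np.linalg.norm(d))
```

```text
[[-0.     0.259 -0.966]
 [ 0.002 -0.966 -0.259]
 [-1.    -0.002 -0.   ]] -75.00148821166002
dk [ 0.5333 -0.1533  0.12  ] side crop [545. 366.]
fk [ 0.5932 -0.1696  0.09  ] side crop [504. 368.]
dL [ 0.5264 -0.1851  0.112 ] side crop [571. 363.]
dR [ 0.4957 -0.3357  0.112 ] side crop [686. 319.]
br [0.5197 0.1382 0.124 ] side crop [251. 379.]
wh [0.5673 0.2815 0.124 ] side crop [ 57. 441.]
bk [0.541  0.2063 0.124 ] side crop [164. 408.]
beam 0 [ 0.608 -0.213  0.   ] [517. 426.]
beam 0.02 [ 0.603 -0.208  0.02 ] [518. 413.]
beam 0.04 [ 0.598 -0.203  0.04 ] [519. 399.]
beam 0.06 [ 0.593 -0.197  0.06 ] [521. 385.]
beam 0.08 [ 0.588 -0.192  0.08 ] [522. 371.]
beam 0.1 [ 0.582 -0.187  0.1  ] [524. 356.]
rail -11.839946883937708
rail -11.998209549260874
door y dir -11.542570784611058 0.15371484064199276
```

The measured points agree between both views: knuckle axes, a rail heading of about -12° and a pin pitch of about 75 mm. About 62 mm of door travel remains. Next I'll move behind the door with the fingers shut.

```bash
python3 -m crank '{"grip":[0,0,0,0,0,0,0,0,0,0,0,0,0,0,0,0],"slide":[[4,4,0],[8,8,0],[12,12,0],[16,16,0],[20,20,0],[24,24,0],[28,28,0],[31.2,30.8,0],[31.2,30.8,0],[31.2,30.8,0],[31.2,30.8,-4],[31.2,30.8,-8],[31.2,30.8,-12],[31.2,30.8,-15],[31.2,30.8,-15],[31.2,30.8,-15]],"roll":[8,16,24,32,40,48,56,63,63,63,63,63,63,63,63,63]}' 40; python3 -c "
from h import *
shot('top','pics/t1.png')"
```

```text
clock: 1.7
position: [0.4605, -0.248, 0.0814]
ee_rot: [-0.445, -0.55, -0.445, 0.55]
contact_force: [1.0, -0.3, 0.8]
width: -0.0
```

View pics/t1.png

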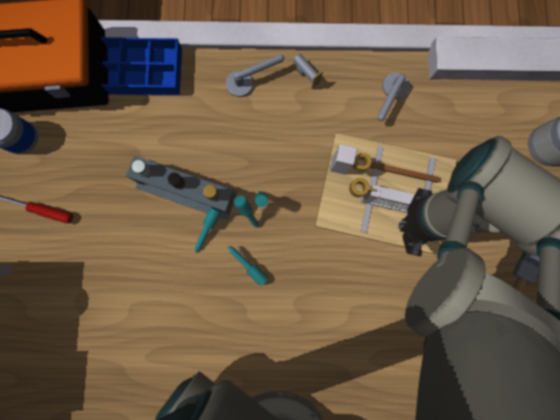

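The door is still in place with the gripper at (415,225), behind it. The turquoise pins have toppled towards the rack, and the brass pin is still at (210,191). Now I'll push the door.

```bash
python3 -m crank '{"grip":[0,0,0,0,0,0,0,0,0,0],"slide":[[0.98,-0.21,0],[1.96,-0.42,0],[2.93,-0.62,0],[3.91,-0.83,0],[4.89,-1.04,0],[5.87,-1.25,0],[6.85,-1.46,0],[7.34,-1.56,0],[7.34,-1.56,0],[7.34,-1.56,0]],"roll":[0,0,0,0,0,0,0,0,0,0]}'
python3 -m crank '{"grip":[0,0,0,0,0,0],"slide":[[0.4,-0.08,0],[0.8,-0.17,0],[1.2,-0.25,0],[1.2,-0.25,0],[1.2,-0.25,0],[1.2,-0.25,0]],"roll":[0,0,0,0,0,0]}'
```

```text
clock: 2.75
position: [0.5351, -0.263, 0.0812]
ee_rot: [0.445, 0.55, 0.445, -0.549]
contact_force: [-0.5, 0.3, -0.3]
width: -0.0001
clock: 3.35
position: [0.5467, -0.2656, 0.0814]
ee_rot: [0.445, 0.55, 0.445, -0.549]
contact_force: [-0.5, -0.1, -1.2]
width: 0.0
```

Run:
```python
from h import *
shot('top','pics/t2.png');shot('side','pics/s2.png')
a=cv2.imread("pics/t2.png"); b=cv2.imread("pics/s2.png")
f=lambda i,x,y,w,h,s:cv2.resize(i[y:y+h,x:x+w],None,fx=s,fy=s,interpolation=cv2.INTER_CUBIC)
r1=np.hstack([f(a,120,140,160,120,2.5),f(a,315,130,150,120,2.5)])
r2=np.hstack([f(b,135,205,160,120,2.5),f(b,265,155,150,120,2.5)])
cv2.imwrite("pics/c2.png",np.vstack([r1,r2]))
```

```text
(no output)
```

View pics/c2.png

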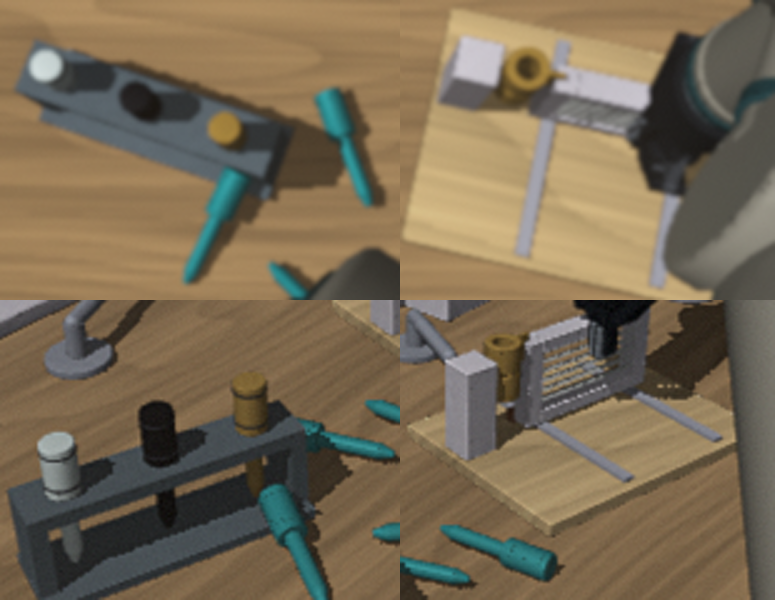

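The knuckles are nearly in line, with the rim centre at crop (527,68). The turquoise pins lie flat, one of them on the floor against the front of the rack. I'll push on to the stop.

```bash
python3 -m crank '{"grip":[0,0,0,0],"slide":[[0.3,-0.06,0],[0.6,-0.12,0],[0.6,-0.12,0],[0.6,-0.12,0]],"roll":[0,0,0,0]}'
python3 - <<'E'
from h import *
A=np.load("pics/t2.npz");print(ray(A,(127.5)/2.5-.5+315,68.5/2.5-.5+130,.12))
E
```

```text
clock: 3.85
position: [0.5467, -0.2657, 0.0815]
ee_rot: [-0.442, -0.547, -0.448, 0.552]
contact_force: [-13.8, 1.5, 8.4]
width: 0.0002
[ 0.59338932 -0.16726485  0.12      ]
```

The door is against its stop: 14 N, no motion. The rim centre is at (0.593, -0.167), which matches the fixed knuckle's axis. Now I'll retreat and go above the brass pin with the jaws open, across the row.

```bash
python3 -m crank '{"grip":[0,0,0,0,0.8,0.8,0.8,0.8,0.8,0.8,0.8,0.8,0.8,0.8,0.8,0.8,0.8,0.8,0.8],"slide":[[-3,0.6,0],[-3,0.6,4],[-3,0.6,8],[-3,0.6,12],[-3,0.6,15],[-3,4.5,15],[-3,9,15],[-3,13,15],[-3,17,15],[-3,21,15],[-3,25,15],[-3,29,15],[-3,33,15],[-3.3,37,15],[-3.3,40.5,15],[-3.3,40.5,15],[-3.3,40.5,11],[-3.3,40.5,11],[-3.3,40.5,11]],"roll":[0,0,0,0,-6,-6,-6,-6,-6,-6,-6,-6,-6,-6,-6,-6,-6,-6,-6]}'
python3 - <<'E'
from h import *
shot('top','pics/t3.png');shot('side','pics/s3.png')
a=cv2.imread("pics/t3.png"); b=cv2.imread("pics/s3.png")
f=lambda i,x,y,w,h,s:cv2.resize(i[y:y+h,x:x+w],None,fx=s,fy=s,interpolation=cv2.INTER_CUBIC)
r1=np.hstack([f(a,120,140,160,120,2.5),f(a,315,130,150,120,2.5)])
r2=np.hstack([f(b,135,185,160,120,2.5),f(b,265,155,150,120,2.5)])
cv2.imwrite("pics/c3.png",np.vstack([r1,r2]))
E
```

```text
clock: 5.75
position: [0.5192, 0.1377, 0.1913]
ee_rot: [-0.415, -0.572, -0.416, 0.573]
contact_force: [-0.3, 0.1, 0.1]
width: 0.0684
```

View pics/c3.png

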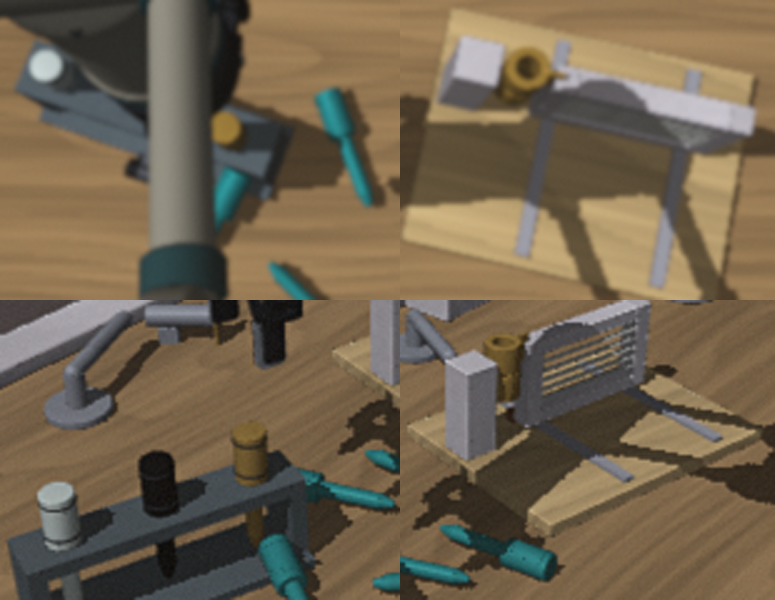

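The fingers straddle the brass head's axis (crop ~(245,335), above the pin at (250,430)), and the door looks home. I'll descend, grip and lift.

```bash
python3 -m crank '{"grip":[0.8,0.8,0.8,0.8,0.8,0,0,0,0,0,0,0,0],"slide":[[0,0,-3],[0,0,-6],[0,0,-9],[0,0,-10.1],[0,0,-10.1],[0,0,-10.1],[0,0,-10.1],[0,0,-10.1],[0,0,-10.1],[0,0,-10.1],[0,0,-10.1],[0,0,-10.1],[0,0,-10.1]],"roll":[0,0,0,0,0,0,0,0,0,0,0,0,0]}' 60
```

```text
clock: 7.15
position: [0.5203, 0.1384, 0.092]
ee_rot: [0.416, 0.573, 0.415, -0.571]
contact_force: [-0.2, -0.7, 6.1]
width: 0.0244
```

```bash
python3 -m crank '{"grip":[0,0,0,0,0,0,0,0,0],"slide":[[0,0,1],[0,0,3],[0,0,6],[0,0,9],[0,0,12],[0,0,15],[0,0,15],[0,0,15],[0,0,15]],"roll":[0,0,0,0,0,0,0,0,0]}'
python3 -m crank '{"grip":[0,0,0,0,0,0,0,0,0,0,0],"slide":[[1,-4,0],[2,-8,0],[3,-12,0],[4,-16,0],[5,-20,0],[6,-24,0],[7,-27,0],[7.35,-29,0],[7.35,-30.55,0],[7.35,-30.55,0],[7.35,-30.55,0]],"roll":[0,0,0,0,0,0,0,0,0,0,0]}'
python3 - <<'E'
from h import *
shot('top','pics/t4.png');shot('side','pics/s4.png')
a=cv2.imread("pics/t4.png"); b=cv2.imread("pics/s4.png")
f=lambda i,x,y,w,h,s:cv2.resize(i[y:y+h,x:x+w],None,fx=s,fy=s,interpolation=cv2.INTER_CUBIC)
cv2.imwrite("pics/c4.png",np.hstack([f(a,315,110,100,150,4),f(b,265,80,100,150,4)]))
B=np.load("pics/s4.npz")
for n,X in[("rim",(.5934,-.1673,.12)),("post top c",(.6013,-.1301,.11)),("tip",(.5934,-.1673,.166))]:print(n,((proj(B,X)-[265,80])*4+[400,0]).round(0))
E
```

```text
clock: 8.05
position: [0.518, 0.1381, 0.2389]
ee_rot: [-0.415, -0.571, -0.416, 0.573]
contact_force: [0.3, -0.3, -1.6]
width: 0.0246
clock: 9.15
position: [0.5921, -0.1661, 0.24]
ee_rot: [0.415, 0.572, 0.416, -0.572]
contact_force: [-0.3, -0.2, -1.7]
width: 0.0243
rim [564. 365.]
post top c [514. 398.]
tip [566. 294.]
```

View pics/c4.png

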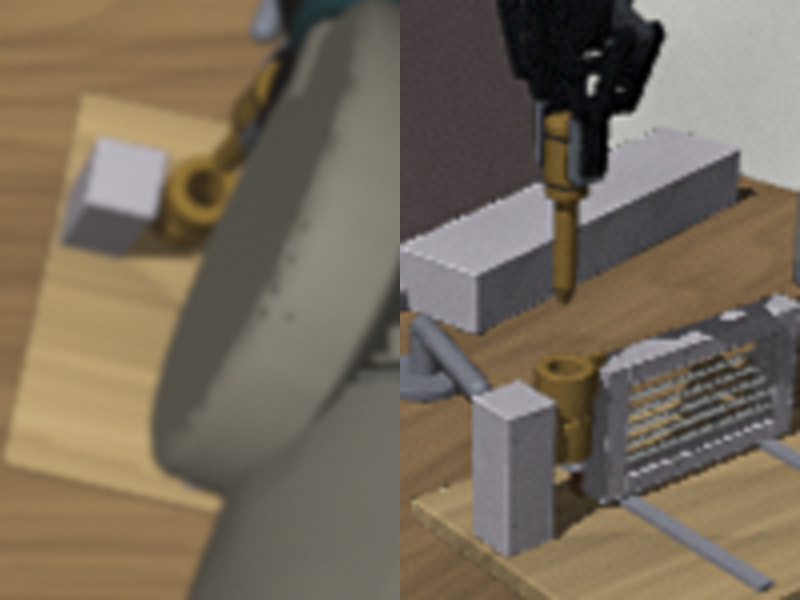

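The pin hangs upright with its tip at crop (566,301), above the rim centre at (567,366). In the top view the rim is at (206,185) and the stem end at ~(220,163).

Run:
```python
from h import *
A=np.load("pics/t4.npz");B=np.load("pics/s4.npz")
from scipy.optimize import least_squares
uA=np.array([206.5/4-.5+315,185.5/4-.5+110]);uB=np.array([167.5/4-.5+265,366.5/4-.5+80])
print(ray(A,*uA,.12),ray(B,*uB,.12))
r=least_squares(lambda p:np.r_[proj(A,[*p,.12])-uA,proj(B,[*p,.12])-uB],[.593,-.167]);print(r.x,r.fun)
p=[.5921,-.1661,.162];print("tip",(proj(A,p)-[315,110])*4,(proj(B,p)-[265,80])*4+[400,0])
```

```text
[ 0.59550764 -0.16855688  0.12      ] [ 0.5934617  -0.16834332  0.12      ]
[ 0.59488929 -0.16877253] [ 0.11564799  0.30323216 -0.35981057 -0.24091871]
tip [221.18816482 166.24648059] [566.7146409  301.27354848]
```

The rim is at (0.595, -0.169), so I'll shift by +2 mm and -2 mm and descend in stages, watching the force.

```bash
python3 -m crank '{"grip":[0,0,0,0,0,0,0,0],"slide":[[0.2,-0.2,0],[0.2,-0.2,-2],[0.2,-0.2,-3.5],[0.2,-0.2,-4.5],[0.2,-0.2,-5.5],[0.2,-0.2,-6],[0.2,-0.2,-6],[0.2,-0.2,-6]],"roll":[0,0,0,0,0,0,0,0]}'
```

```text
clock: 10.05
position: [0.5951, -0.1693, 0.1808]
ee_rot: [0.416, 0.572, 0.415, -0.572]
contact_force: [0.7, -0.3, -1.8]
width: 0.0244
```

Tip now at about z 0.10, inside the upper knuckle, with no contact force.

```bash
python3 -m crank '{"grip":[0,0,0,0,0,0,0,0],"slide":[[0,0,-0.7],[0,0,-1.4],[0,0,-2.1],[0,0,-2.8],[0,0,-3.5],[0,0,-4.2],[0,0,-4.5],[0,0,-4.5]],"roll":[0,0,0,0,0,0,0,0]}'
```

```text
clock: 10.85
position: [0.5944, -0.1691, 0.1346]
ee_rot: [-0.415, -0.572, -0.416, 0.572]
contact_force: [0.5, 0.3, -1.1]
width: 0.0251
```

```bash
python3 -m crank '{"grip":[0,0,0.8,0.8,0.8,0.8,0.8,0.8,0.8,0.8,0.8,0.8,0.8,0.8,0.8],"slide":[[0,0,-0.2],[0,0,-0.2],[0,0,-0.2],[0,0,-0.2],[0,0,-0.2],[0,0,-0.2],[0,0,-0.2],[0,0,4],[0,0,8],[0,0,12],[-3,4,14],[-7,8,14],[-11,12,14],[-15,16,14],[-15,16,14]],"roll":[0,0,0,0,0,0,0,0,0,0,0,0,0,0,0]}'
python3 - <<'E'
from h import *
shot('top','pics/t5.png');shot('side','pics/s5.png')
a=cv2.imread("pics/t5.png"); b=cv2.imread("pics/s5.png")
f=lambda i,x,y,w,h,s:cv2.resize(i[y:y+h,x:x+w],None,fx=s,fy=s,interpolation=cv2.INTER_CUBIC)
r1=np.hstack([f(a,120,140,160,120,2.5),f(a,315,130,150,120,2.5)])
r2=np.hstack([f(b,135,185,160,120,2.5),f(b,265,155,150,120,2.5)])
cv2.imwrite("pics/c5.png",np.vstack([r1,r2]))
A=np.load("pics/t5.npz");B=np.load("pics/s5.npz");p=[.5948,-.1687,.164]
print("exp top",(proj(A,p)-[315,130])*2.5+[400,0],(proj(B,p)-[265,155])*2.5+[400,300])
E
```

```text
clock: 12.35
position: [0.4412, -0.0068, 0.2756]
ee_rot: [-0.415, -0.572, -0.417, 0.572]
contact_force: [0.3, 1.1, 0.6]
width: 0.0681
exp top [542.29323596  49.71579184] [503.71797534 297.10504609]
```

View pics/c5.png

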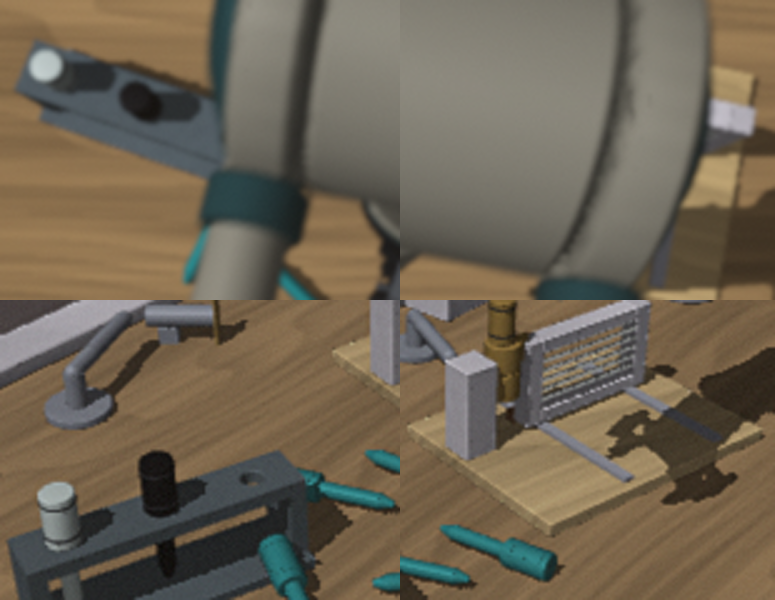

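The head sits on the upper knuckle at crop (502,335), the black and white pins are unmoved, and the brass pin's hole in the rack is empty. One closer crop from the same side picture will settle the seating.

Run:
```python
from h import *
b=cv2.imread("pics/s5.png")
cv2.imwrite("pics/c6.png",cv2.resize(b[130:210,270:370],None,fx=6,fy=6,interpolation=cv2.INTER_CUBIC))
B=np.load("pics/s5.npz")
for z in(.09,.12,.164):print(z,(proj(B,[.5948,-.1687,z])-[270,130])*6)
```

```text
0.09 [214.32719673 312.94975687]
0.12 [216.15356809 245.43453264]
0.164 [218.92314081 143.05211061]
```

View pics/c6.png

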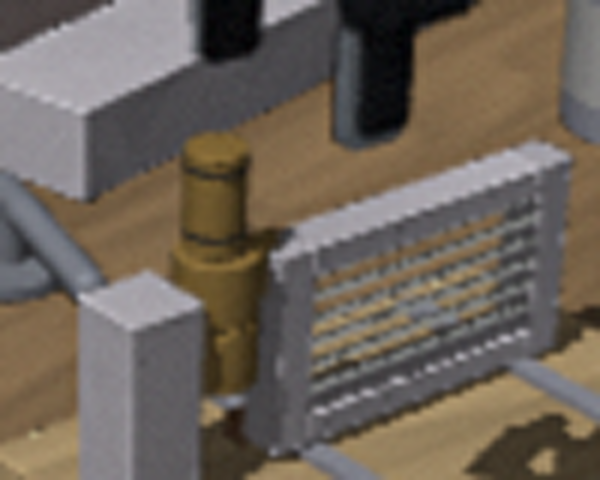

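The head's top is at (217,150), against an expected (219,143): upright and seated, with the jaws clear.

```bash
python3 -c "
from rig import manip
print(manip.sign_off(), manip.get_state()['clock'])"
```

```text
the job is handed in; nothing more can be done
the job is handed in; nothing more can be done
```

I pushed the white door home with the shut fingers, then threaded the brass pin down through both knuckles, let go and handed the job in. No verdict was reported.

- **Door:** it stopped against its end stop at 14 N with no further motion. Its rim measured within 3 mm of the fixed knuckle's axis. The last picture still shows it home, judged by eye.
- **Brass pin:** it went in with no contact force. The last side view shows it upright. The head's top is about 1 px from where a fully seated pin should appear, which is about 3 mm. The top view of it was hidden by the arm at the end, so this rests on the side view and the gripper position before release.
- **Black and white pins:** they look unmoved in the rack. The gripper ended open and clear of everything.
- **Turquoise pins:** they were standing in the first pictures and had toppled by the time I looked again, 1.6 s later. The arm's path was not near them, so they probably fell on their own, but I did not confirm that. All those in view stayed on the work surface.

The job was handed in at about 12.5 s of the 58 s allowed.

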